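# Shut the covered bench valve

### The arm

A 7-joint arm with a two-finger parallel gripper is mounted at the origin on the work surface. World frame = base frame: x ahead of the robot, y to its left, z up, the work surface at z = 0. Lengths are in m, angles in rad, forces in N, time in s.
With the tool pointing down it reaches from about 0.35 to 0.9 m from the base axis. Payload 8.1 kg.
Tool frame: the origin (TCP) lies at the very end of the fingers, on their centre line; the grasp point (between the pads) lies 19 mm behind it; x points along the fingers, y is the direction in which the jaws open and shut, and the axes are right-handed (so a half turn about x gives the same grasp; the last joint's range is limited). The gripper opens to 92 mm and grips with 3 to 60 N. Pads are 19 mm wide; open, the fingers measure 130 mm over their backs; the gripper's body (75 mm by 190 mm) begins 47 mm behind the grasp point.
Start: joints at [-1.361, 0.434, 0.025, 1.573, -0.012, 1.134, -0.075], TCP at [0.192, 0.595, 0.227] pointing down, gripper open.
Joint ranges: [-2.62, 2.62], [-0.44, 2.09], [-1.27, 1.32], [0.08, 2.57], [-1.32, 4.46], [0.12, 2], [-2.74, 2.74]. Speed limits (rad/s): [2.22, 2.22, 3.01, 3.01, 3.14, 3.14, 3.14].

### API

Orientations are given as a rotation vector (axis times angle).
In Python, from cell import arm gives the robot as it stands.
- The arm moves only by the tool servo_tool, never from a script. Its argument "plan" is a list of rows, each a list of 2 entries, a list of its own where there are three numbers: the shift along the world's x, y, z in cm, then the turn, a rotation vector about the world's x, y, z in degrees. A call has 1 to 12 rows; each row is the pose to reach, as a shift and turn from the pose measured when the call began; what a row does not reach only later rows make up. A row lasts 1/10 s, in which the tool goes at most 50 mm and 8.59 degrees, less where a joint would pass 70% of its speed; a pose out of reach is approached as far as the arm can. A call with a gripper value outside its range is refused whole. "grip" is the opening, from 0 (shut) to 1 (fully open), set as the call begins (left out, the last holds). The fingers move at their own pace and stop on an object; "squeeze" is the grip in N (left out, the last holds). Time passes only in rows, so rows that repeat a pose let the fingers close. It gives the time, the measured TCP pose, the force and the opening at its end, in the units of the state.
- arm.observe(): the state, without advancing time (a new reading comes with each control period).
- arm.get_image(name): name is "side" or "top" or "wrist"; returns a dict with "frame" (384x512x3 uint8, blue, green, red), "fx", "fy", "cx", "cy" (pixels), "position" and "rotation" of the camera in the world. Camera axes: x right, y down, z forward; pixel columns grow to the right and rows downward; lengths in m; the calibration is good to about 2 mm. A picture is of the moment at which its call begins. There is no depth.
- arm.sign_off(): hands the job in, once; it reports no verdict.
Trained networks look in a picture, given as the dict that the camera call returned (one of the last four; its "shot" number tells which), for a name from the list of things; names that differ only in an ending like _2 or _b are one class to them, and where a whole thing is asked for, a point or a joint stands for the part that bears it (a point fixed in the world has none). Each returns a list of dicts, best first, with "score" (0 to 1); they miss things now and then, are a little off and sometimes report something else, mostly with a low value. They report only what shows in the picture. A call takes as long as a camera call.
- arm.search_frame(picture, query): "at" ([column, row] in pixels, amid what is visible of it).
- arm.trace(picture, query): "pixels" (384x512 bool, what is visible of it) and "at" ([column, row] in pixels, amid what is visible of it).
The state is a dict: "clock": time; "joints": joint angles; "dq": joint speeds; "joint_efforts": joint torques, N m; "position": TCP position; "ee_rot": TCP orientation; "force": force on the tool from outside, world axes, zero at the start; "ft_torque": the same for the moment, N m; "width": opening from 0.0 (shut) to 1.0 (fully open).
Only numpy, scipy, OpenCV 4.12 (cv2) and the standard library are available. Lean on these libraries where they do the work, as an engineer would, in place of code of your own. Each camera call takes 0.05 s, during which the arm holds its last target.

### The job

Push the loose steel cover of the grey valve box across from the valve well, all the way onto the flat deck beside it and up to the stop. Then push the handle that ends in a round disc clockwise until it is fully shut, and leave the plain handle as it is. Only push: do not lift or tip the cover, leave it on the deck, and do not disturb the things standing around.

Things in the scene. Friction and masses are not known exactly. Their poses are not given: they have to be found in the camera images.
- valve_box: Grey metal valve box fixed on the bench, z up. Origin on the bench; box spans x +-142, y -160..170 mm of it. The -y half is an open well (inside x +-125, y -145..-4 mm, floor 10 mm, walls 70 mm above the bench); the +y half a flat deck 70 mm high. Guide strips (inner faces x +-133, 84 mm high) run along y.
- box_stop (a point): Middle of the stop's inner face, at the deck end of the valve box (box x = 0, y = 159 mm), 78 mm above the bench; the stop is 86 mm high. The cover slides along the box's +y until its edge meets it. There is no stop at the opposite (-y) end.
- cover_mid (a point): Centre of the upper face (76 mm above the bench) of the cover, a loose steel plate 260 (x) x 154 (y) x 6 mm, 0.6 kg, square to the box. Starts over the well at box y -78..-60 mm; 82 mm when at the stop. A rib 100 (x) x 12 (y) mm, 18 mm high, stands on it, centred here, to push against (2 to 7 N).
- tagged_tip (a point): Centre of the round disc (28 mm across, 14 mm thick, mid-height 50 mm above the bench) at the end of the tagged valve's steel handle, 50 mm from its axis; a 13 mm wide bar joins it to the hub (24 mm across). The handle's top is 12 mm below the cover.
- tagged_axis (a point): Point on the vertical turning axis of the tagged valve, 50 mm above the bench, in the well at box y = -100 mm and box x = -60 or +50 mm (the two valves swap places). Its brass body is below the handle, up to 34 mm above the bench, and the pipe up to 28 mm.
- tagged_handle (a joint): Angle of the tagged handle, rad: 0 = open (points along the box's +y, in line with the pipe), 1.57 = shut against its end stop (points along the box's +x); it turns clockwise seen from above and stays where it is left. Friction about 0.08 N m (about 2 N at the disc). Starts between 0 and 0.25.
- plain_tip (a point): Point on the plain valve's handle, 50 mm from its axis and 50 mm above the bench: a straight 13 mm wide bar without a disc, reaching 58 mm from its axis, which stands at the other of the two places. It points along the box's +y, turned up to 0.2 rad clockwise, and stays so.
- amber_bottle: Bystander, loose: amber glass bottle with blue cap, 70 mm across, 140 tall. Origin at the centre of its underside.
- small_jar: Bystander, loose: white plastic jar, 48 mm across, 55 tall. Origin at the centre of its underside.
- beaker: Bystander, loose: open glass beaker, 70 mm across, 90 tall. Origin at the centre of its underside.
- mortar: Bystander, loose: white ceramic bowl, 90 mm across, 50 tall. Origin at the centre of its underside.
- tip_box: Bystander, loose: closed white plastic box, 85 x 120 x 55 mm tall. Origin at the centre of its underside.
- spatula: Bystander, loose: spatula 180 mm long lying on the bench. Origin at its middle.
- weigh_bottle: Bystander, loose: small glass jar with lid, 40 mm across, 50 tall. Origin at the centre of its underside.

How it is judged:
On the way, in this order (a step that is already met when the one before it is completed fails the run):
1. the cover is slid onto the deck, to within 20 mm of the stop (y of cover_mid in the frame of valve_box above 0.062 m), for 0.2 s.
2. the disc-ended handle is pushed shut (value of joint tagged_handle above 1.42 rad), for 0.2 s.
At the end, for the whole second after the job is handed in: The cover lies flat on the deck within about 20 mm of the stop, the disc-ended handle is within about 8 degrees of its shut stop and at rest, and the plain handle's tip is within 12 mm of where it was (y of cover_mid in the frame of valve_box above 0.06 m and z of cover_mid in the frame of valve_box between 0.07 and 0.081 m and angle between cover_mid's own z axis and vertical below 0.05 rad and value of joint tagged_handle above 1.42 rad and velocity of joint tagged_handle below 0.05 rad/s and distance of plain_tip from where it was at the start of the episode below 0.012 m); the robot touches nothing.
It fails at once if the cover is lifted by more than 15 mm or tipped by more than 11 degrees (z of cover_mid in the frame of valve_box above 0.091 m or angle between cover_mid's own z axis and vertical above 0.2 rad).
It fails at once if the plain handle is turned (its tip moved more than 12 mm) (distance of plain_tip from where it was at the start of the episode above 0.012 m).
It fails at once if a bystander is moved by more than 30 mm, lifted or tipped over (distance of any of amber_bottle, small_jar, beaker, mortar, tip_box, spatula, weigh_bottle from where it was at the start of the episode above 0.03 m or angle between any of amber_bottle, small_jar, beaker, mortar, tip_box, weigh_bottle's own z axis and vertical above 0.5 rad).
It also fails if it takes over 45 s, if anything falls off the work surface, if the arm or the gripper's body presses on something with over 40 N, if the wrist force passes 120 N, or if a joint passes its speed limit or range.

## Working session

There is one attempt and no reset: what is moved stays moved. The work goes in short steps, Python scripts to look and compute and a tool call to move; the robot and the scene stay as the last step left them, time stands still between calls to the robot, and variables do not carry over. Pictures are saved under pics/ and viewed, and the job is handed in when it is done.

Besides the shell and the picture viewer there is one more tool, called after "Request:" by a JSON object that holds its "method" and its "body". servo_tool: Moves the arm, as the interface text tells. Its arguments: {"type":"object","properties":{"plan":{"type":"array","items":{"type":"array"}},"grip":{"type":"number"},"squeeze":{"type":"number"}},"required":["plan"]}

```bash
mkdir -p pics; ls; cat > h.py <<'E'
import numpy as np,cv2
from cell import arm
def ray(im,px):
    d=np.array([(px[0]-im['cx'])/im['fx'],(px[1]-im['cy'])/im['fy'],1.])
    return np.array(im['position']),np.array(im['rotation'])@d
def atz(im,px,z):
    p,d=ray(im,px); return p+d*(z-p[2])/d[2]
def proj(im,P):
    c=np.array(im['rotation']).T@(np.array(P)-np.array(im['position']))
    return np.array([im['fx']*c[0]/c[2]+im['cx'],im['fy']*c[1]/c[2]+im['cy']])
E
python3 - <<'E'
from h import *
s=arm.observe();print({k:np.round(v,3) for k,v in s.items()})
for n in ['top','side','wrist']:
    im=arm.get_image(n);cv2.imwrite(f'pics/{n}0.png',im['frame'])
    print(n,np.round(im['position'],3),np.round(im['rotation'],2).tolist(),im['fx'])
    for q in ['valve_box','cover_mid','tagged_tip','plain_tip']:
        for r in arm.search_frame(im,q)[:2]: print(q,np.round(r['at'],1),round(r['score'],2))
E
```

```text
pics
{'clock': np.float64(0.0), 'joints': array([-1.361,  0.435,  0.025,  1.574, -0.012,  1.134, -0.075]), 'dq': array([ 0.   , -0.002,  0.   , -0.001,  0.001, -0.001, -0.   ]), 'joint_efforts': array([-0.0000e+00, -6.6784e+01,  9.8500e-01, -3.1446e+01, -6.1000e-02,
        4.3000e-02,  0.0000e+00]), 'position': array([0.192, 0.594, 0.226]), 'ee_rot': array([ 0.244,  1.557, -0.247]), 'force': array([ 0.056, -0.119, -0.127]), 'ft_torque': array([-0.016, -0.006,  0.023]), 'width': np.float64(1.0)}
top [0.229 0.02  1.493] [-2.09, 2.15, -0.2] 395.9387040779461
valve_box [252.1 184.7] 0.65
cover_mid [286.7 171.6] 0.61
cover_mid [250.6 182.8] 0.27
side [ 0.086 -0.921  0.949] [-2.22, 0.52, -0.23] 448.8332248343372
valve_box [267.7 211.9] 0.59
cover_mid [218.3 175.2] 0.54
plain_tip [221.1 176.9] 0.16
wrist [0.119 0.619 0.385] [2.34, 1.7, 0.25] 332.52348325315415
```

```bash
python3 - <<'E'
import re
s=open('h.py').read()
s=s.replace("np.array(im['rotation'])","R(im)")
s=s.replace("def ray","def R(im): return cv2.Rodrigues(np.array(im['rotation'],float))[0]\ndef ray",1)
open('h.py','w').write(s)
E
cat h.py
```

```text
import numpy as np,cv2
from cell import arm
def R(im): return cv2.Rodrigues(np.array(im['rotation'],float))[0]
def ray(im,px):
    d=np.array([(px[0]-im['cx'])/im['fx'],(px[1]-im['cy'])/im['fy'],1.])
    return np.array(im['position']),R(im)@d
def atz(im,px,z):
    p,d=ray(im,px); return p+d*(z-p[2])/d[2]
def proj(im,P):
    c=R(im).T@(np.array(P)-np.array(im['position']))
    return np.array([im['fx']*c[0]/c[2]+im['cx'],im['fy']*c[1]/c[2]+im['cy']])
```

View pics/top0.png

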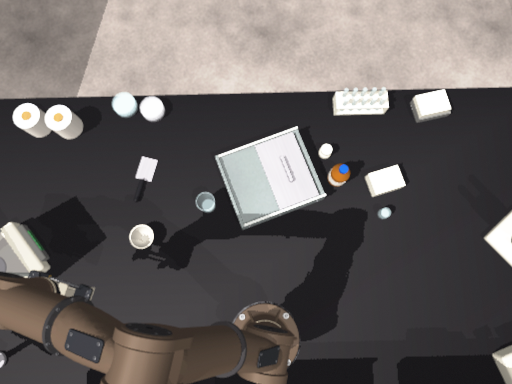

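View pics/side0.png

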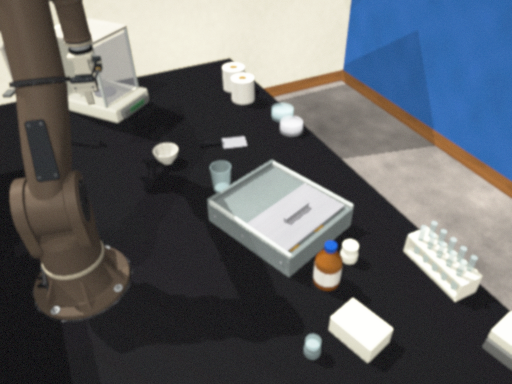

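```bash
python3 - <<'E'
from h import *
im=arm.get_image('top')
for q in ['valve_box','cover_mid']:
    r=arm.trace(im,q)[0];m=r['pixels'].astype(np.uint8)
    c=max(cv2.findContours(m,0,2)[0],key=cv2.contourArea)
    b=cv2.boxPoints(cv2.minAreaRect(c));print(q,r['score'],m.sum(),b.tolist())
    for z in (0.07,):
        print([np.round(atz(im,p,z),3)[:2].tolist() for p in b], cv2.minAreaRect(np.float32([atz(im,p[0],z)[:2] for p in c])))
cv2.imwrite('pics/top1.png',cv2.resize(im['frame'][110:240,200:360],None,fx=5,fy=4.6,interpolation=cv2.INTER_CUBIC)[:600])
si=arm.get_image('side')
cv2.imwrite('pics/side1.png',cv2.resize(si['frame'][150:280,200:360],None,fx=5,fy=4.6,interpolation=cv2.INTER_CUBIC)[:600])
E
```

```text
valve_box 0.86 3986 [[214.7007293701172, 154.927001953125], [299.8905029296875, 123.94888305664062], [326.83941650390625, 198.05838012695312], [241.649658203125, 229.0364990234375]]
[[0.67, 0.169], [0.785, -0.155], [0.496, -0.241], [0.39, 0.073]] ((0.5841332077980042, -0.0357692688703537), (0.29758065938949585, 0.3323250710964203), 19.258098602294922)
cover_mid 0.59 2789 [[254.81980895996094, 144.85079956054688], [293.364501953125, 129.80899047851562], [318.3515625, 193.83840942382812], [279.806884765625, 208.88021850585938]]
[[0.706, 0.018], [0.762, -0.129], [0.512, -0.21], [0.46, -0.067]] ((0.6094791293144226, -0.09694039821624756), (0.2603233754634857, 0.15410113334655762), 19.128704071044922)
```

View pics/top1.png

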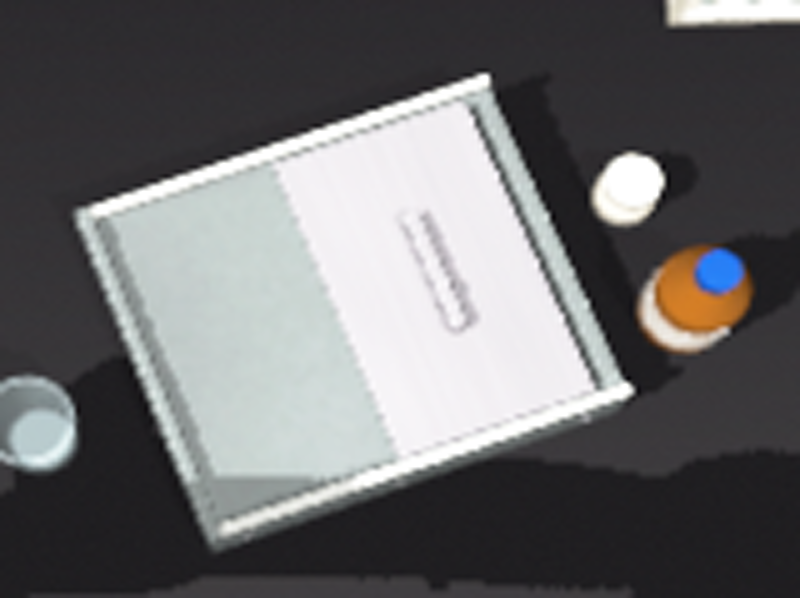

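View pics/side1.png

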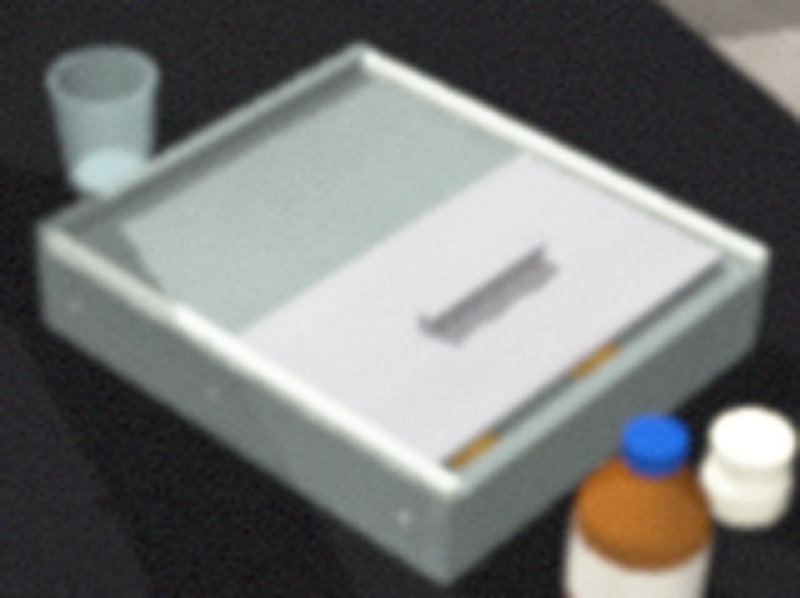

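```bash
cat >> h.py <<'E'
def B2W(b,P):
    x,y,t=b;c,s=np.cos(t),np.sin(t);P=np.atleast_2d(P)
    return np.c_[x+c*P[:,0]-s*P[:,1],y+s*P[:,0]+c*P[:,1],P[:,2]]
E
python3 - <<'E'
from h import *
from scipy.optimize import least_squares
im=arm.get_image('top')
si=arm.get_image('side')
z=lambda u,v:(200+u/5,110+v/4.6)
zs=lambda u,v:(200+u/5,150+v/4.6)
P=np.array([[.142,-.160,.084],[-.142,-.160,.084],[.142,.170,.084],[-.142,.170,.084]])
obs=np.array([z(487,74),z(633,390),z(78,210),z(213,538)])
obs2=np.array([zs(768,250),zs(448,492),zs(362,43),zs(38,228)])
C=np.array([[.13,.077,.076],[-.13,.077,.076],[-.13,-.077,.076],[.13,-.077,.076]])
co=np.array([z(277,168),z(398,458),z(597,388),z(467,98)])
def f(p,use=(1,1)):
    W=B2W(p[:3],P)
    r=[]
    if use[0]: r.append([proj(im,w)-o for w,o in zip(W,obs)])
    if use[1]: r.append([proj(si,w)-o for w,o in zip(W,obs2)])
    r.append([proj(im,w)-o for w,o in zip(B2W(p[:3],C+[0,p[3],0]),co)])
    return np.concatenate(r).ravel()
for u in ((1,1),(1,0),(0,1)):
    s=least_squares(f,[.584,-.036,.335,-.07],args=(u,));print(np.round(s.x,4),np.round(s.fun.reshape(-1,2),1).tolist())
    if u==(1,1): b=s.x
np.save('b.npy',b)
for im_,n,x0,y0 in ((im,'top2',200,110),(si,'side2',200,150)):
    f=cv2.resize(im_['frame'][y0:y0+130,x0:x0+160],None,fx=5,fy=4.6,interpolation=cv2.INTER_CUBIC)
    def L(Q,col):
        q=[proj(im_,w) for w in B2W(b[:3],Q)]
        q=np.int32([[(a[0]+.5-x0)*5,(a[1]+.5-y0)*4.6] for a in q]);cv2.polylines(f,[q],True,col,1)
    L(P[[0,1,3,2]],(0,0,255));L(C+[0,b[3],0],(0,200,0))
    L([[.125,-.145,.07],[-.125,-.145,.07],[-.125,-.004,.07],[.125,-.004,.07]],(255,0,0))
    L([[.05,-.006+b[3],.094],[-.05,-.006+b[3],.094],[-.05,.006+b[3],.094],[.05,.006+b[3],.094]],(0,200,0))
    cv2.imwrite(f'pics/{n}.png',f[:600])
E
```

```text
[ 0.5845 -0.0422  0.3372 -0.0591] [[0.7, -0.2], [0.7, 0.5], [-0.3, 0.2], [-0.7, 0.4], [0.6, -0.0], [0.6, -1.0], [-0.3, 0.3], [-0.3, -0.3], [-0.5, -1.0], [0.6, 0.2], [0.1, 0.6], [-0.2, 0.4]]
[ 0.585  -0.042   0.3397 -0.0591] [[0.5, -0.4], [0.6, 0.2], [-0.4, 0.2], [-0.6, 0.3], [-0.6, -1.1], [0.7, 0.0], [0.1, 0.4], [-0.4, 0.2]]
[ 0.5841 -0.0425  0.3352 -0.0589] [[0.5, 0.2], [0.4, -0.8], [-0.2, 0.3], [-0.4, -0.3], [-0.4, -0.9], [0.6, 0.3], [0.2, 0.8], [-0.1, 0.5]]
```

View pics/top2.png

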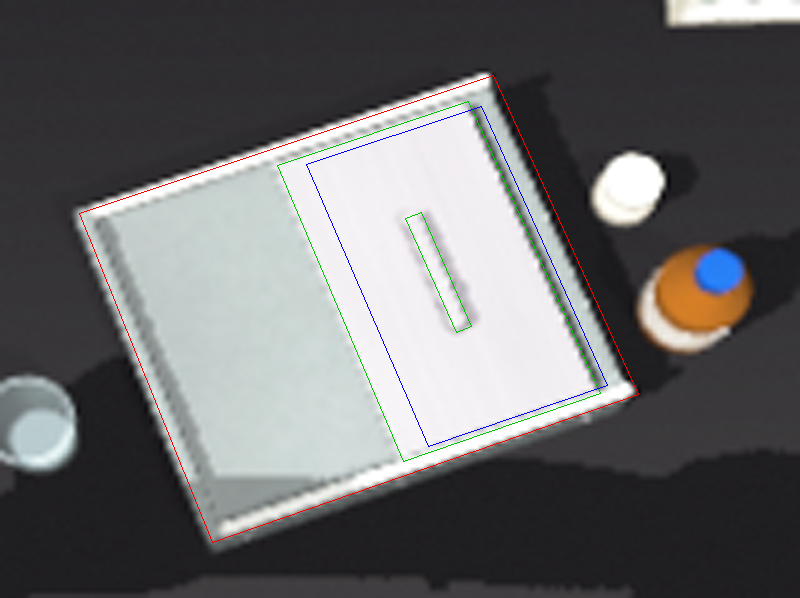

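View pics/side2.png

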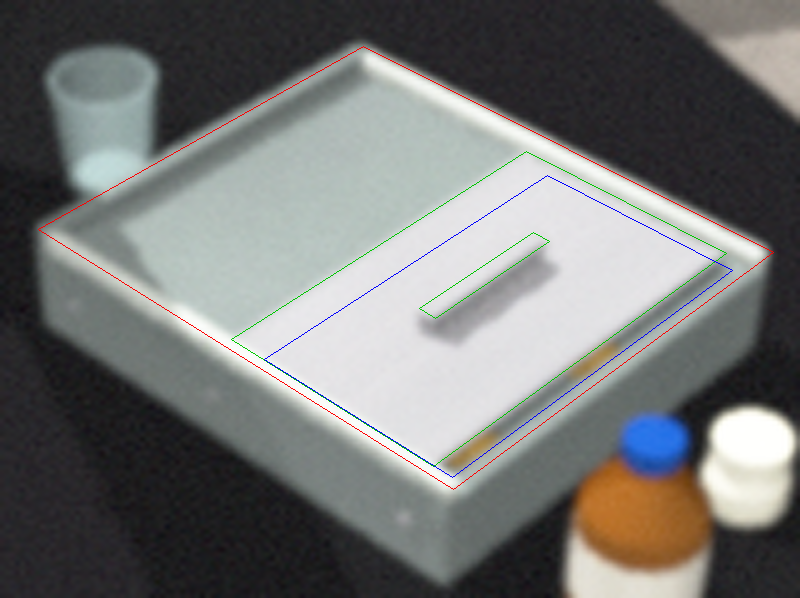

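```bash
python3 - <<'E'
from h import *
s=arm.observe();M=cv2.Rodrigues(s['ee_rot'])[0];print(s['clock'],M.round(3).tolist(),np.degrees(np.arctan2(M[1,1],M[0,1])))
b=np.load('b.npy');print(b)
im=arm.get_image('top')
for q in ['amber_bottle','small_jar','beaker','mortar','weigh_bottle','tip_box']:
    for r in arm.search_frame(im,q)[:1]:
        w=atz(im,r['at'],.05);t=b[2];c,n=np.cos(t),np.sin(t);d=w[:2]-b[:2]
        print(q,r['score'],np.round(r['at']),w.round(3),'box',np.round([c*d[0]+n*d[1],-n*d[0]+c*d[1]],3))
for P in ([0,b[3]-.006,.083],[0,b[3]-.045,.12],[0,.082-.006,.083]):print(B2W(b[:3],P).round(4))
E
```

```text
1.05 [[-0.0, 0.308, 0.951], [0.0, 0.951, -0.308], [-1.0, 0.0, -0.0]] 72.07455790836092
[ 0.58446068 -0.04217456  0.33722652 -0.05905954]
amber_bottle 0.94 [340. 178.] [ 0.575 -0.296  0.05 ] box [-0.093 -0.237]
small_jar 0.48 [325. 153.] [ 0.673 -0.248  0.05 ] box [ 0.016 -0.224]
beaker 0.68 [205. 199.] [0.506 0.209 0.05 ] box [0.009 0.263]
mortar 0.77 [143. 235.] [0.38  0.433 0.05 ] box [-0.036  0.516]
weigh_bottle 0.43 [385. 212.] [ 0.444 -0.454  0.05 ] box [-0.269 -0.342]
tip_box 0.75 [384. 180.] [ 0.563 -0.463  0.05 ] box [-0.159 -0.391]
[[ 0.606  -0.1036  0.083 ]]
[[ 0.6189 -0.1404  0.12  ]]
[[0.5593 0.0295 0.083 ]]
```

Request:
{"method": "servo_tool", "body": {"plan": [[[42.3,-72.3,-2.6],[0,0,-52.7]],[[42.3,-72.3,-2.6],[0,0,-52.7]],[[42.3,-72.3,-2.6],[0,0,-52.7]],[[42.3,-72.3,-2.6],[0,0,-52.7]],[[42.3,-72.3,-2.6],[0,0,-52.7]],[[42.3,-72.3,-2.6],[0,0,-52.7]],[[42.3,-72.3,-2.6],[0,0,-52.7]],[[42.3,-72.3,-2.6],[0,0,-52.7]],[[42.3,-72.3,-2.6],[0,0,-52.7]],[[42.3,-72.3,-2.6],[0,0,-52.7]],[[42.3,-72.3,-2.6],[0,0,-52.7]],[[42.3,-72.3,-2.6],[0,0,-52.7]]], "grip": 0}}

```text
clock: 2.6
position: [0.496, 0.0753, 0.2084]
ee_rot: [0.957, 1.35, -0.955]
force: [0.2, 0.5, -0.2]
width: 0.021
```

```bash
cat > st.py <<'E'
from h import *
def st():
    s=arm.observe();M=cv2.Rodrigues(s['ee_rot'])[0];b=np.load('b.npy');t=b[2];c,n=np.cos(t),np.sin(t);d=s['position'][:2]-b[:2]
    print('t',s['clock'],'pos',s['position'].round(4),'yaw',np.degrees(np.arctan2(M[1,1],M[0,1])).round(2),'want',np.degrees(t).round(2),'down',M[:,0].round(3),'box',np.round([c*d[0]+n*d[1],-n*d[0]+c*d[1]],4),'F',s['force'].round(2),'w',s['width'])
    return s
if __name__=='__main__':st()
E
python3 st.py
```

```text
t 2.6 pos [0.496  0.0753 0.2084] yaw 19.4 want 19.32 down [ 0.001  0.001 -1.   ] box [-0.0446  0.1401] F [ 0.17  0.51 -0.23] w 0.020864498755639886
```

Request:
{"method": "servo_tool", "body": {"plan": [[[11.9,-20.4,-0.8],[0,0,0]],[[11.9,-20.4,-0.8],[0,0,0]],[[11.9,-20.4,-0.8],[0,0,0]],[[11.9,-20.4,-0.8],[0,0,0]],[[11.9,-20.4,-0.8],[0,0,0]],[[11.9,-20.4,-0.8],[0,0,0]],[[11.9,-20.4,-4.8],[0,0,0]],[[11.9,-20.4,-6.8],[0,0,0]],[[11.9,-20.4,-8.8],[0,0,0]],[[11.9,-20.4,-10.0],[0,0,0]],[[11.9,-20.4,-10.0],[0,0,0]]]}}

```text
clock: 3.7
position: [0.614, -0.1279, 0.107]
ee_rot: [0.956, 1.353, -0.956]
force: [0.7, 0.5, 0.4]
width: 0.003
```

```bash
python3 st.py; python3 - <<'E'
from h import *
for n in('side','wrist'):
    im=arm.get_image(n);f=im['frame']
    if n=='side': f=cv2.resize(f[130:280,180:360],None,fx=4,fy=4)
    cv2.imwrite(f'pics/{n}3.png',f)
E
```

```text
t 3.7 pos [ 0.614  -0.1279  0.107 ] yaw 19.43 want 19.32 down [-0.002  0.001 -1.   ] box [-0.0005 -0.0907] F [0.67 0.53 0.41] w 0.0031624934866037024
```

View pics/side3.png

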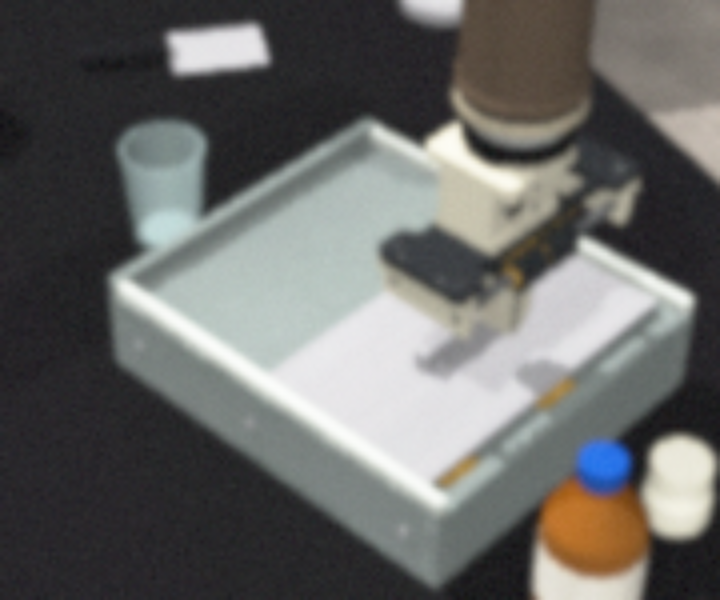

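View pics/wrist3.png

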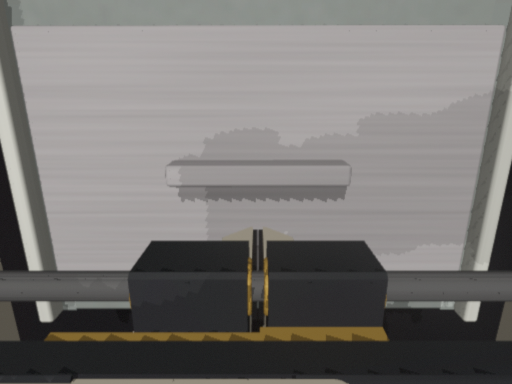

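Request:
{"method": "servo_tool", "body": {"plan": [[[0,0,-1.5],[0,0,0]],[[0,0,-2.5],[0,0,0]],[[0,0,-2.5],[0,0,0]],[[-0.3,0.9,-2.5],[0,0,0]],[[-0.6,1.7,-2.5],[0,0,0]],[[-0.8,2.4,-2.5],[0,0,0]],[[-1.1,3.1,-2.5],[0,0,0]]]}}

```text
clock: 4.5
position: [0.6045, -0.0972, 0.0844]
ee_rot: [0.957, 1.349, -0.955]
force: [1.5, -2.9, -1.5]
width: 0.0
```

```bash
python3 st.py
```

```text
t 4.5 pos [ 0.6045 -0.0972  0.0844] yaw 19.42 want 19.32 down [ 0.002 -0.    -1.   ] box [ 0.0007 -0.0585] F [ 1.54 -2.93 -1.52] w 4.090200704585204e-05
```

Request:
{"method": "servo_tool", "body": {"plan": [[[-0.3,0.9,-0.2],[0,0,0]],[[-0.6,1.8,-0.2],[0,0,0]],[[-1.0,2.8,-0.2],[0,0,0]],[[-1.3,3.8,-0.2],[0,0,0]],[[-1.7,4.8,-0.2],[0,0,0]],[[-2.0,5.8,-0.2],[0,0,0]],[[-2.4,6.8,-0.2],[0,0,0]],[[-2.7,7.8,-0.2],[0,0,0]],[[-3.1,8.8,-0.2],[0,0,0]],[[-3.4,9.7,-0.2],[0,0,0]],[[-3.7,10.5,-0.2],[0,0,0]],[[-3.9,11.0,-0.2],[0,0,0]]]}}

```text
clock: 5.7
position: [0.5661, 0.0132, 0.0831]
ee_rot: [0.957, 1.347, -0.953]
force: [1.8, -5.8, 2.5]
width: 0.003
```

```bash
python3 st.py; python3 - <<'E'
from h import *
im=arm.get_image('top')
cv2.imwrite('pics/top4.png',cv2.resize(im['frame'][110:240,200:360],None,fx=5,fy=4.6,interpolation=cv2.INTER_CUBIC)[:600])
E
```

```text
t 5.7 pos [0.5661 0.0132 0.0831] yaw 19.44 want 19.32 down [ 0.004 -0.    -1.   ] box [0.0009 0.0583] F [ 1.83 -5.77  2.52] w 0.0025412724737280635
```

View pics/top4.png

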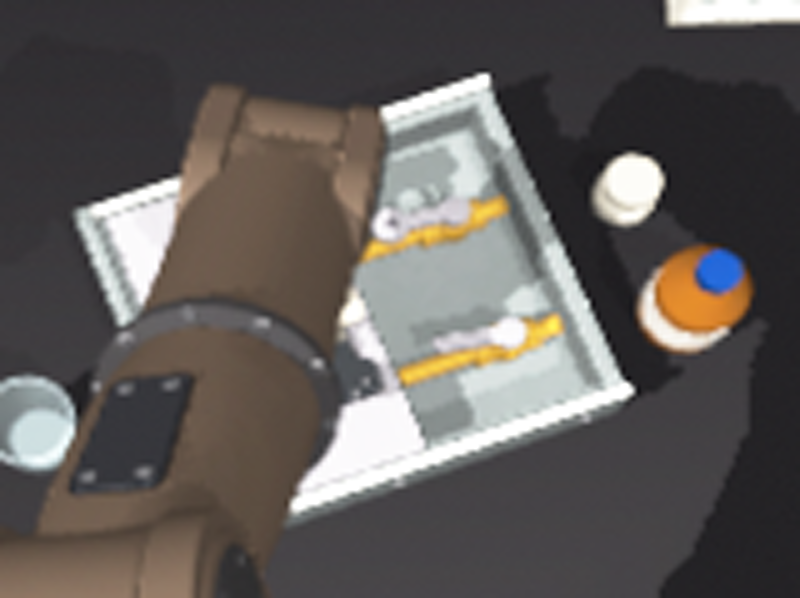

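Request:
{"method": "servo_tool", "body": {"plan": [[[-0.1,0.4,0],[0,0,0]],[[-0.2,0.7,0],[0,0,0]],[[-0.3,0.9,0],[0,0,0]],[[-0.3,1.0,0],[0,0,0]]]}}

```text
clock: 6.15
position: [0.5632, 0.0221, 0.083]
ee_rot: [0.956, 1.345, -0.955]
force: [2.8, -11.1, -0.6]
width: 0.005
```

```bash
python3 st.py
```

```text
t 6.15 pos [0.5632 0.0221 0.083 ] yaw 19.4 want 19.32 down [ 0.005 -0.002 -1.   ] box [0.0012 0.0677] F [  2.76 -11.12  -0.65] w 0.004535915665050183
```

Request:
{"method": "servo_tool", "body": {"plan": [[[0.4,-1.0,0],[0,0,0]],[[0.7,-2.0,0],[0,0,0]],[[0.8,-2.4,3],[0,0,0]],[[0.8,-2.4,7],[0,0,0]],[[0.8,-2.4,11],[0,0,0]],[[9.5,-21.4,12],[0,0,0]],[[9.5,-21.4,12],[0,0,0]],[[9.5,-21.4,12],[0,0,0]],[[9.5,-21.4,12],[0,0,0]],[[9.5,-21.4,12],[0,0,0]],[[9.5,-21.4,12],[0,0,0]]]}}

```text
clock: 7.25
position: [0.6578, -0.195, 0.2024]
ee_rot: [0.959, 1.344, -0.958]
force: [-0.3, 0.8, 0.4]
width: 0.005
```

```bash
python3 st.py; python3 - <<'E'
from h import *
b=np.load('b.npy');t=b[2];c,n=np.cos(t),np.sin(t)
for nm in ('wrist','side','top'):
    im=arm.get_image(nm);f=im['frame'].copy()
    for q in ['tagged_tip','tagged_axis','plain_tip','cover_mid']:
        for r in arm.search_frame(im,q)[:2]:
            w=atz(im,r['at'],.057 if q!='cover_mid' else .08);d=w[:2]-b[:2]
            print(nm,q,round(r['score'],2),np.round(r['at']),'box',np.round([c*d[0]+n*d[1],-n*d[0]+c*d[1]],4))
    cv2.imwrite(f'pics/{nm}5.png',f if nm=='wrist' else cv2.resize(f[110:270,190:370],None,fx=4,fy=3.7))
E
```

```text
t 7.25 pos [ 0.6578 -0.195   0.2024] yaw 19.17 want 19.32 down [ 0.004 -0.003 -1.   ] box [ 0.0187 -0.1685] F [-0.3   0.76  0.36] w 0.004856853060931083
wrist tagged_tip 0.8 [300.  58.] box [ 0.0559 -0.064 ]
wrist tagged_axis 0.56 [292.  66.] box [ 0.0496 -0.0703]
wrist plain_tip 0.81 [171.  75.] box [-0.0543 -0.0774]
side tagged_tip 0.62 [306. 211.] box [ 0.0451 -0.0596]
side tagged_axis 0.71 [305. 219.] box [ 0.0173 -0.0775]
side tagged_axis 0.55 [314. 348.] box [-0.2922 -0.3631]
side plain_tip 0.48 [287. 230.] box [-0.0539 -0.0701]
side cover_mid 0.94 [263. 194.] box [-0.0055  0.0696]
top cover_mid 0.64 [248. 170.] box [0.0486 0.0774]
```

View pics/wrist5.png

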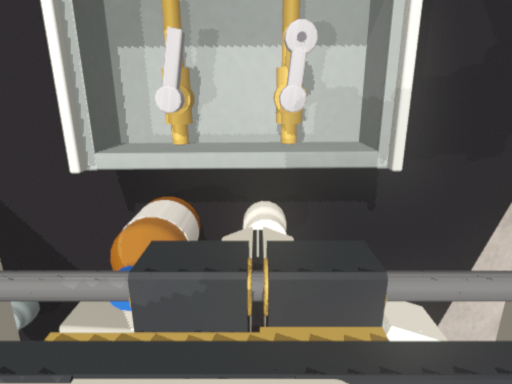

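View pics/side5.png

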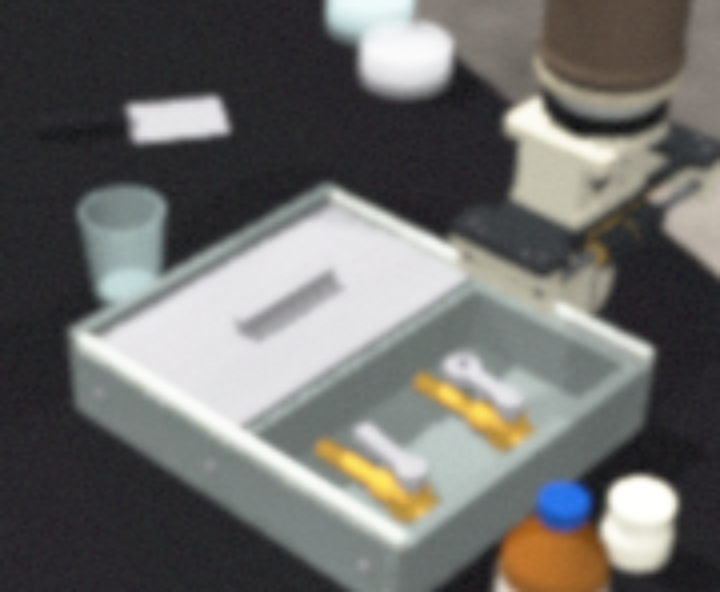

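View pics/top5.png

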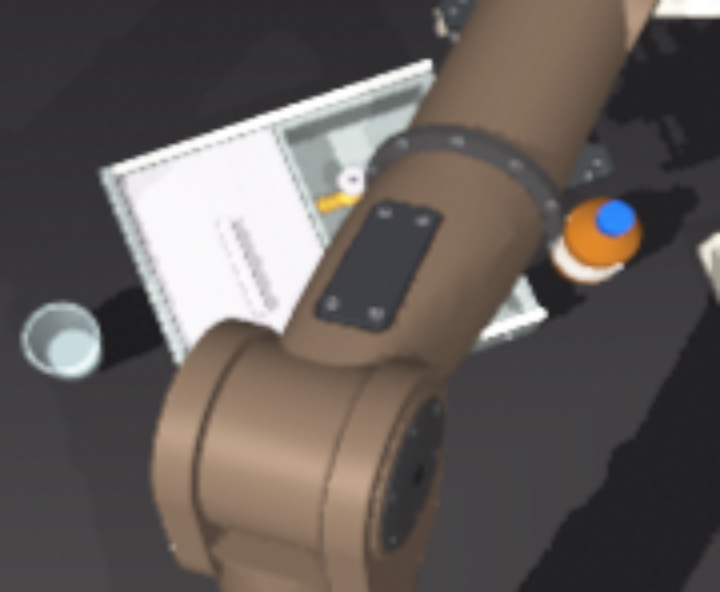

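```bash
python3 - <<'E'
from h import *
b=np.load('b.npy');t=b[2];c,n=np.cos(t),np.sin(t)
im=arm.get_image('wrist')
for nm,p in dict(disc=(301,36),hub=(292.5,97.5),phub=(169,98),ptip=(175,30)).items():
    w=atz(im,p,.057);d=w[:2]-b[:2];print(nm,np.round([c*d[0]+n*d[1],-n*d[0]+c*d[1]],4))
E
```

```text
disc [ 0.0575 -0.0439]
hub [ 0.0519 -0.0934]
phub [-0.0566 -0.0939]
ptip [-0.0475 -0.0394]
```

```bash
python3 - <<'E'
from h import *
b=np.load('b.npy')
im=arm.get_image('wrist');si=arm.get_image('side')
f=im['frame'].copy();g=si['frame'].copy()
def L(Q,col):
    for I,F in((im,f),(si,g)):
        q=np.int32([proj(I,w) for w in B2W(b[:3],Q)]);cv2.polylines(F,[q],True,col,1)
L([[.142,-.16,.07],[-.142,-.16,.07],[-.125,-.145,.07],[.125,-.145,.07]],(0,0,255))
for x,a in((.05,.113),(-.06,.165)):
    L([[x,-.1,.057],[x+.05*np.sin(a),-.1+.05*np.cos(a),.057]],(0,160,0))
cv2.imwrite('pics/w6.png',f);cv2.imwrite('pics/s6.png',cv2.resize(g[110:270,190:370],None,fx=4,fy=3.7))
E
```

```text
(no output)
```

View pics/w6.png

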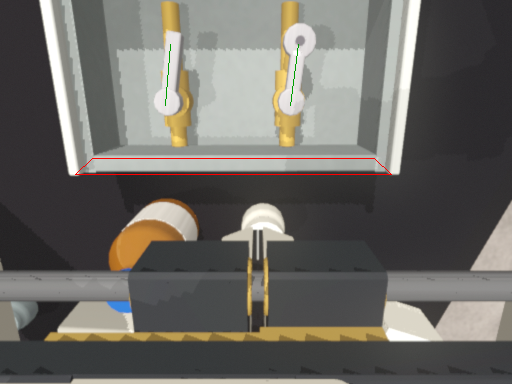

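View pics/s6.png

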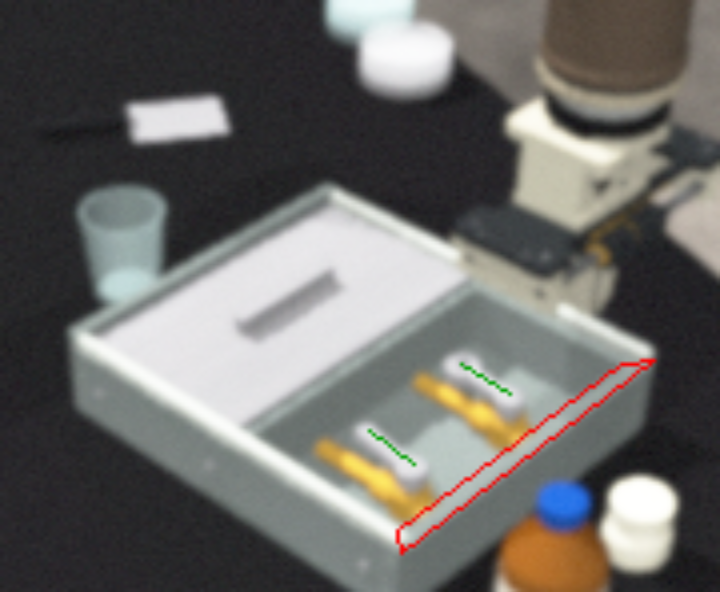

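Request:
{"method": "servo_tool", "body": {"plan": [[[-5.1,11.2,0],[0,0,0]],[[-5.1,11.2,0],[0,0,0]],[[-5.1,11.2,0],[0,0,0]],[[-5.1,11.2,0],[0,0,0]],[[-5.1,11.2,-4],[0,0,0]],[[-5.1,11.2,-8],[0,0,0]],[[-5.1,11.2,-11.2],[0,0,0]],[[-5.1,11.2,-11.2],[0,0,0]],[[-5.1,11.2,-11.2],[0,0,0]]]}}

```text
clock: 9.05
position: [0.6076, -0.0812, 0.0915]
ee_rot: [0.957, 1.344, -0.956]
force: [-0.4, -0.6, 0.8]
width: 0.003
```

```bash
python3 st.py; python3 - <<'E'
from h import *
im=arm.get_image('side');cv2.imwrite('pics/s7.png',cv2.resize(im['frame'][110:270,190:370],None,fx=4,fy=3.7))
E
```

```text
t 9.05 pos [ 0.6076 -0.0812  0.0915] yaw 19.33 want 19.32 down [ 0.005 -0.003 -1.   ] box [ 0.0089 -0.0444] F [-0.36 -0.6   0.77] w 0.0030090491284645174
```

View pics/s7.png

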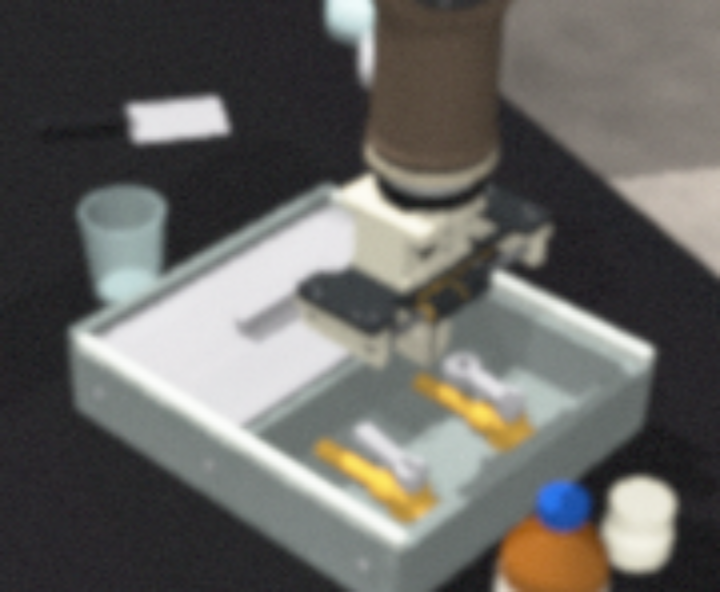

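Request:
{"method": "servo_tool", "body": {"plan": [[[0,0,-2.5],[0,0,0]],[[0,0,-4.9],[0,0,0]],[[0,0,-4.9],[0,0,0]],[[0,0,-4.9],[0,0,0]],[[0.7,0.2,-4.9],[0,0,0]],[[1.4,0.3,-4.9],[0,0,0]],[[2.1,0.4,-4.9],[0,0,0]]]}}

```text
clock: 9.8
position: [0.6304, -0.0765, 0.0446]
ee_rot: [0.958, 1.342, -0.953]
force: [-3.5, 1.8, 3.8]
width: 0.002
```

```bash
python3 st.py; python3 - <<'E'
from h import *
im=arm.get_image('side');cv2.imwrite('pics/s8.png',cv2.resize(im['frame'][110:270,190:370],None,fx=4,fy=3.7))
im=arm.get_image('wrist');cv2.imwrite('pics/w8.png',im['frame'])
E
```

```text
t 9.8 pos [ 0.6304 -0.0765  0.0446] yaw 19.37 want 19.32 down [ 0.008 -0.002 -1.   ] box [ 0.032  -0.0476] F [-3.49  1.81  3.76] w 0.0017824070279620493
```

View pics/s8.png

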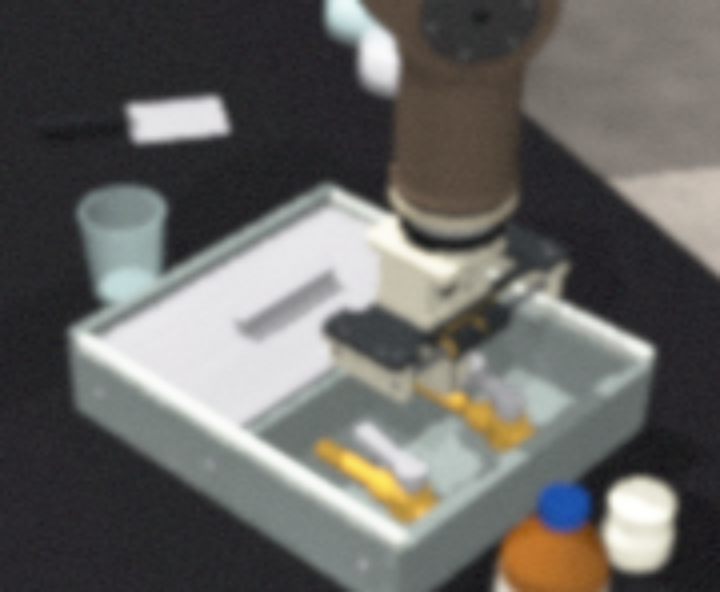

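Request:
{"method": "servo_tool", "body": {"plan": [[[0.8,0,-0.2],[0,0,0]],[[1.5,-0.1,-0.2],[0,0,0]],[[2.2,-0.1,-0.2],[0,0,0]],[[2.8,-0.1,-0.2],[0,0,0]],[[3.5,-0.2,-0.2],[0,0,0]],[[4.1,-0.2,-0.2],[0,0,0]],[[4.8,-0.2,-0.2],[0,0,0]],[[5.5,-0.2,-0.2],[0,0,0]],[[6.2,-0.2,-0.2],[0,0,0]],[[6.2,-0.2,-0.2],[0,0,0]]]}}

```text
clock: 10.9
position: [0.695, -0.0779, 0.0424]
ee_rot: [0.957, 1.34, -0.951]
force: [0.3, -0.6, 0.7]
width: 0.006
```

```bash
python3 st.py; python3 - <<'E'
from h import *
im=arm.get_image('side');cv2.imwrite('pics/s9.png',cv2.resize(im['frame'][110:270,190:370],None,fx=4,fy=3.7))
E
```

```text
t 10.9 pos [ 0.695  -0.0779  0.0424] yaw 19.46 want 19.32 down [ 0.011 -0.003 -1.   ] box [ 0.0924 -0.0703] F [ 0.28 -0.57  0.73] w 0.005530245410972107
```

View pics/s9.png

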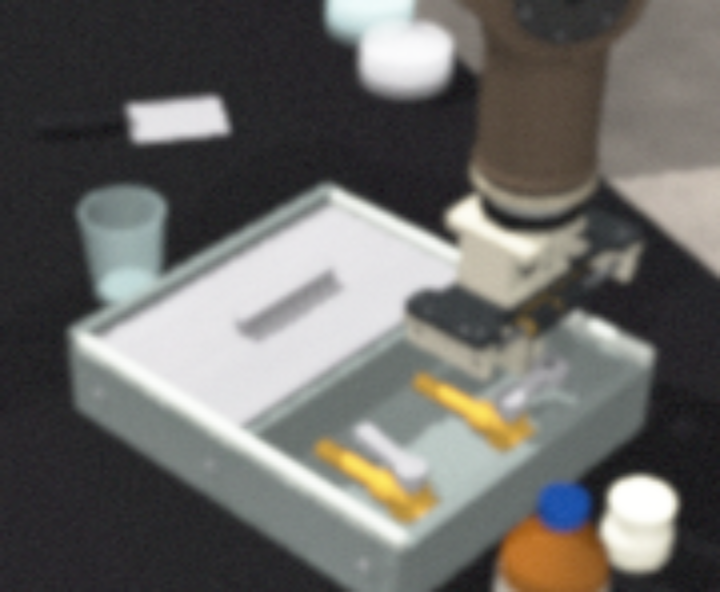

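Request:
{"method": "servo_tool", "body": {"plan": [[[0.1,-0.3,0],[0,0,0]],[[0.2,-0.6,0],[0,0,0]],[[0.3,-0.8,0],[0,0,0]],[[0.3,-0.9,0],[0,0,0]],[[0.3,-0.9,0],[0,0,0]]]}}

```text
clock: 11.45
position: [0.6957, -0.0806, 0.0423]
ee_rot: [0.959, 1.35, -0.946]
force: [-9.2, 15.5, 8.0]
width: 0.01
```

```bash
python3 st.py
```

```text
t 11.45 pos [ 0.6957 -0.0806  0.0423] yaw 19.68 want 19.32 down [ 0.006  0.005 -1.   ] box [ 0.0923 -0.0731] F [-9.2  15.47  7.96] w 0.009542152426148831
```

Request:
{"method": "servo_tool", "body": {"plan": [[[-0.3,1.0,0],[0,0,0]],[[-0.6,1.8,0],[0,0,0]],[[-0.6,1.8,3],[0,0,0]],[[-0.6,1.8,7],[0,0,0]],[[-0.6,1.8,11],[0,0,0]],[[-0.6,1.8,15],[0,0,0]],[[-2.6,-4.2,17],[0,0,0]],[[-2.6,-9.2,17],[0,0,0]],[[-2.6,-11.2,17],[0,0,0]],[[-2.6,-11.2,17],[0,0,0]],[[-2.6,-11.2,17],[0,0,0]],[[-2.6,-11.2,17],[0,0,0]]]}}

```text
clock: 12.65
position: [0.6701, -0.1911, 0.212]
ee_rot: [0.958, 1.351, -0.944]
force: [-0.3, -0.5, -0.6]
width: 0.003
```

```bash
python3 st.py; python3 - <<'E'
from h import *
im=arm.get_image('side');cv2.imwrite('pics/s10.png',cv2.resize(im['frame'][110:270,190:370],None,fx=4,fy=3.7))
im=arm.get_image('wrist');cv2.imwrite('pics/w10.png',im['frame'])
for q in ('tagged_tip','plain_tip'): print(q,[(r['at'],r['score']) for r in arm.search_frame(im,q)[:1]])
im=arm.get_image('top');cv2.imwrite('pics/t10.png',im['frame'])
E
```

```text
t 12.65 pos [ 0.6701 -0.1911  0.212 ] yaw 19.76 want 19.32 down [ 0.006  0.006 -1.   ] box [ 0.0315 -0.1689] F [-0.28 -0.47 -0.62] w 0.003180316349932414
tagged_tip [([311.2, 100.0], 0.69)]
plain_tip [([160.4, 73.3], 0.7)]
```

View pics/s10.png

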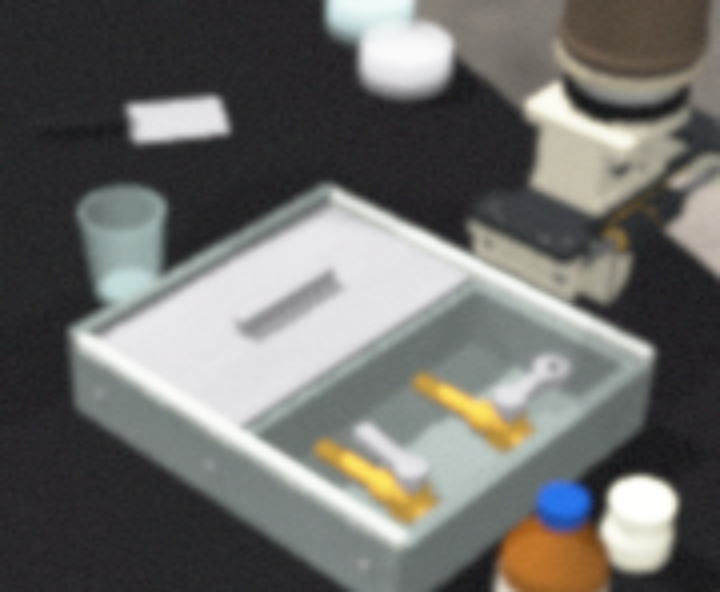

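View pics/w10.png

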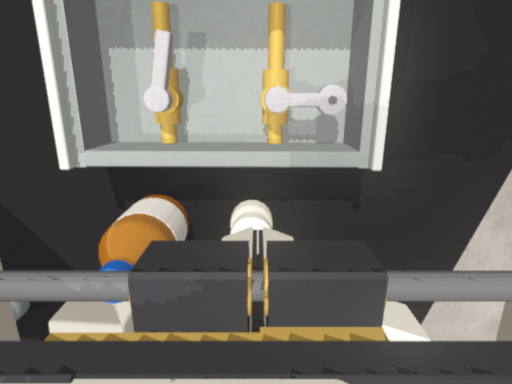

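View pics/t10.png

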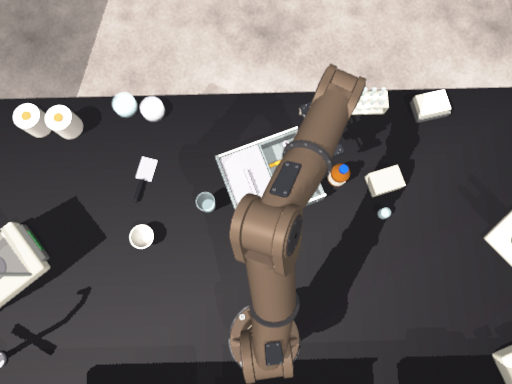

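```bash
python3 -c "
from cell import arm
print(arm.sign_off())"
```

```text
the job is handed in; nothing more can be done
None
```

I pushed the cover by its rib onto the deck and up to the stop, then pushed the disc-ended handle clockwise to its shut stop. I then backed the arm clear and handed the job in after about 13 s on the robot's clock.

**Cover:** The push force rose to about 11 N where the stop was expected, and the side view shows the cover lying flat against it.

**Disc-ended handle:** The force rose to about 18 N at its end stop. In the wrist view the handle points along the box's +x (hub at pixel 278,99, disc at 333,100).

**Plain handle and bystanders:** The plain handle and the things standing around look as they did before, and the final force reading was near zero.

**Disagreement:** Points placed with the wrist camera came out about 6 mm off the positions given for the valves. I took the handle angles relative to the hubs and allowed 2 mm of it in my first approach. I did not compute the final joint angle, and `sign_off` gave no verdict.

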